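# Slide the loaded shelf board home and set its catch

## Robot

A 6-joint arm with a two-finger parallel gripper is mounted at the origin on a cart in front of the work surface, level with it; the furniture and walls round the work are solid. World frame = base frame: x ahead of the robot, y to its left, z up, the work surface at z = 0. Lengths are in m, angles in rad, forces in N, time in s.
With the tool pointing down it reaches from about 0.35 to 0.775 m from the base axis. Payload 5.5 kg.
Tool frame: the origin (TCP) lies on the centre line of the jaws, within the pads' length; the fingertips stand 11 mm ahead of it and the grasp point (between the pads) lies 8 mm behind it; z points along the fingers, y is the line along which they close (so a half turn about z gives the same grasp; the last joint's range is limited). The gripper opens to 85 mm and grips with 20 to 120 N. Pads are 22 mm wide; open, the fingers measure 114 mm over their backs; the gripper's body (76 mm by 85 mm) begins 54 mm behind the grasp point. The pads swing forward as they close: fully open they stand 13 mm farther back than shut.
Start: joints at [1.04, 0.313, 0.046, 1.304, 0, 1.431], TCP at [0.219, 0.532, 0.242] pointing down, gripper open.
Joint ranges: [-2.76, 2.76], [-0.86, 1.69], [-1.03, 1.26], [-2.2, 2.34], [-1.47, 1.5], [-3.14, 3.14]. Speed limits (rad/s): [2.57, 2.57, 3.14, 3.14, 3.14, 3.14].

## Interface

Orientations are given as a unit quaternion [w, x, y, z].
In Python, from workcell import get_state, eyes, env gives the robot as it stands.
- The arm moves only by the shell command python3 -m inch 'ROWS' [OPENING] [FORCE]. ROWS is JSON, one flat list of numbers, 4 for each row, row after row: the shift along the tool's x, y, z in cm, then the turn about the tool's z in rad. A call has exactly 5 rows; each row shifts and turns the commanded pose from where the row before left it, along the tool's axes as they then stand; what a row does not reach is not made up. A row lasts 1/12 s, in which the tool goes at most 41.7 mm and 7.16 degrees, less where a joint would pass 70% of its speed; a pose out of reach is approached as far as the arm can. A call is refused whole if a number of a shift passes 4.17 or a number of a turn 0.125, either way. A call with a gripper value outside its range is refused whole. OPENING is the opening, from -1 (shut) to 1 (fully open), set as the call begins (- or left out, the last holds). The fingers move at their own pace and stop on an object; FORCE is the grip in N (left out, the last holds). Time passes only in rows, so rows that do not move let the fingers close, or fill a call up. It gives the time, the measured TCP pose, the force, the opening and the grip force at its end, in the units of the state.
- get_state(): the state, without advancing time (a new reading comes with each control period).
- eyes.read_camera(name): name is "scene" or "top" or "wrist"; returns the picture (384x512x3 uint8, red, green, blue); there is no depth.
- eyes.camera_info(name): a dict with "fovy" (degrees; the focal length in pixels is half the picture's height over the tangent of half this angle, whatever the lens; pixels are square), "cx", "cy" (the principal point, pixels), "xyz" and "orientation" of the camera in the world. Camera axes: x right, y down, z forward; pixel columns grow to the right and rows downward; lengths in m; the calibration is good to about 2 mm. A picture is of the moment at which its call begins: read the wrist's pose just before it. camera_info takes no time and is no camera call; for the wrist camera it gives the pose at the moment of the call.
- env.hand_in(): hands the job in; it is judged then, once.
The state is a dict: "clock": time; "joint_pos": joint angles; "qvel": joint speeds; "tau": joint torques, N m; "tcp_pos": TCP position; "orientation": TCP orientation; "wrist_force": force on the tool from outside, world axes, zero at the start; "ft_torque": the same for the moment, N m; "finger_gap": finger opening in m; "grip_force": force on a finger pad.
Only numpy, scipy, OpenCV 4.12 (cv2) and the standard library are available. Lean on these libraries where they do the work, as an engineer would, in place of code of your own. Each camera call takes 0.05 s, during which the arm holds its last target. There are 200 camera calls.

## Task

Without gripping or lifting anything, push the plywood board (with the brass weight standing on it) along the rails of its wooden rack, away from you, until it drops into its notches. Then push the steel catch round by its peg until it lies square across the top of the board, locking it in. The brass weight stays standing on the board and the other things stay where they are.

Things in the scene. Friction and masses are not known exactly. Their poses are not given: they have to be found in the camera images.
- rack: Wooden rack fixed on the table, 198 mm wide, 42 mm high, x from -110 to 100 mm. Origin at table level; +x is the slide direction, away from the robot, y left, z up. Each side has a cheek (|y| 77 to 99 mm, top at 42 mm) and inside it a ledge (|y| 49 to 77 mm, top at 30 mm). Between the ledges it is open but for two cross bars 10 mm high at x = -75 and 75 mm.
- rack_home (a point): Where the board's origin lies once it has dropped: rack x = 30 mm, y = 0, z = 30 mm. Each ledge has two notches, 20 mm long and 10 mm deep, for the board's feet: in its outer half at rack x = 70 mm, in its inner half at rack x = -10 mm. The feet have 4 mm play each way along x.
- board: Loose plywood board, 100 mm along rack x, 151 mm wide, 12 mm thick, 250 g. Origin: centre of its flat underside; axes as the rack's. Four feet under it, 12 mm long, 6 mm high, ride on the ledges: underside then 36 mm above the table. Over the notches all four drop together: underside at 30 mm, top at 42 mm. It starts 40 to 80 mm short of home, with 1.5 mm play to each cheek.
- board_edge (a point): Middle of the board's near edge, half-way up its thickness: the place to push (50 mm before the board's origin). Sliding takes about 4 to 7 N, with short peaks above 12 N when it starts.
- weight: Brass weight with a knob, 30 mm across, 42 mm high, standing loose on the far half of the board's top. Origin at the centre of its underside.
- catch (a joint): Steel catch on the right cheek, pivot upright at rack x = 0, y = -88 mm. 0: arm points to rack -x, along the cheek; positive turns it inward (clockwise from above); 1.57 (end stop): across the board (rack +y). Starts at -0.45 to 0; stays where left, about 1 N at its peg turns it. Arm 12 mm wide, 44 to 49 mm above the table: it clears a dropped board, but strikes one still riding.
- catch_peg (a point): Centre of the upright round peg at the free end of the catch, 12 mm in diameter, from 49 to 71 mm above the table, 46 mm from the pivot; this point is 60 mm above the table.
- jar: Glass specimen jar with black cap, 48 mm across, 74 mm high, to be left alone. Origin at the centre of its underside.
- cell: Standing dry cell, 33 mm across, 63 mm high, to be left alone. Origin at the centre of its underside.
- cartridge: Standing film cartridge, 25 x 37 mm, 51 mm high, to be left alone. Origin at the centre of its underside.
Not all that is in view belongs to the job. Several things have the shape of the board; the one meant has the colours described above.

How it is judged:
By the outcome, as a careful person would: the job done as asked, in the order asked, and still so for the second after the job is handed in, with the robot touching nothing.
It also fails if it takes over 45 s, if anything falls off the work surface, if the arm or the gripper's body presses on something with over 40 N, if the wrist force passes 120 N, or if a joint passes its speed limit or range.

## Working session

There is one attempt and no reset: what is moved stays moved. The work goes in short steps, Python scripts to look and compute and a shell command to move; the robot and the scene stay as the last step left them, time stands still between calls to the robot, and variables do not carry over. Pictures are saved under pics/ and viewed, at most 11 in all, crops included, and the job is handed in when it is done.

```bash
mkdir -p pics; ls; python3 - <<'E'
from workcell import get_state, eyes, env
import cv2
s=get_state();print(s['clock'],s['tcp_pos'],s['orientation'],s['finger_gap'])
for n in ("scene","top","wrist"):
    print(n,eyes.camera_info(n))
a=eyes.read_camera("scene");b=eyes.read_camera("top")
for n,i in(("scene",a),("top",b)):
    cv2.imwrite(f"pics/{n}0.png",i[:,:,::-1])
    cv2.imwrite(f"pics/{n}0big.png",cv2.resize(i[:,:,::-1],(800,600),interpolation=cv2.INTER_CUBIC))
E
```

```text
pics
0.0 [0.21880569 0.53122246 0.24139321] [-2.86277072e-04  1.94166862e-01  9.80968092e-01 -8.66673412e-04] 0.08518464287962811
scene {'fovy': 49.25022990192015, 'cx': 255.07935199308088, 'cy': 186.17722251528937, 'xyz': array([-0.25150649, -0.72307127,  0.62626685]), 'orientation': array([-0.45954404,  0.74718877, -0.40363265,  0.26001713])}
top {'fovy': 44.222718007459164, 'cx': 258.1504039094977, 'cy': 199.75135609409787, 'xyz': array([ 0.45274884, -0.13058474,  1.34706133]), 'orientation': array([-0.06743498,  0.70587378, -0.70204866,  0.06574503])}
wrist {'fovy': 67.28876737014164, 'cx': 257.92838825511126, 'cy': 195.55868917351893, 'xyz': array([0.14075516, 0.56329871, 0.37382548]), 'orientation': array([0.13619337, 0.81959614, 0.54911232, 0.09049416])}
```

View pics/top0big.png

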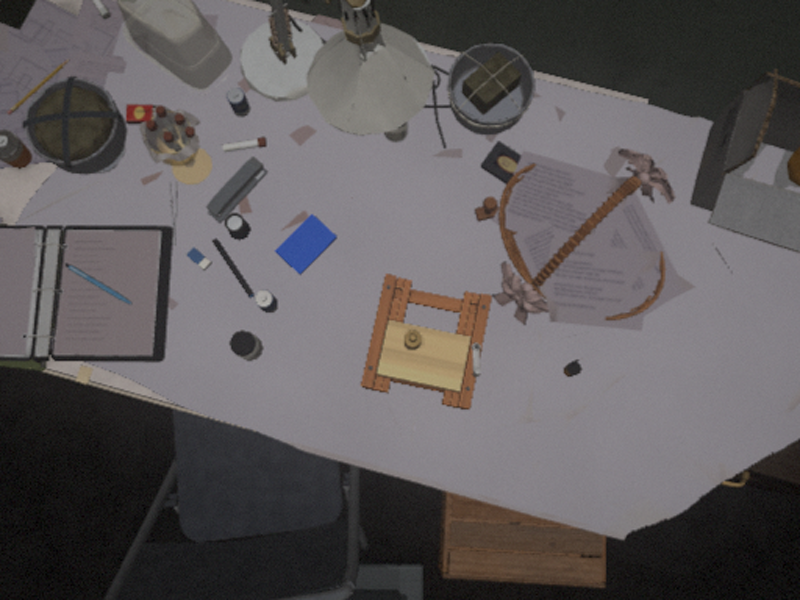

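View pics/scene0big.png

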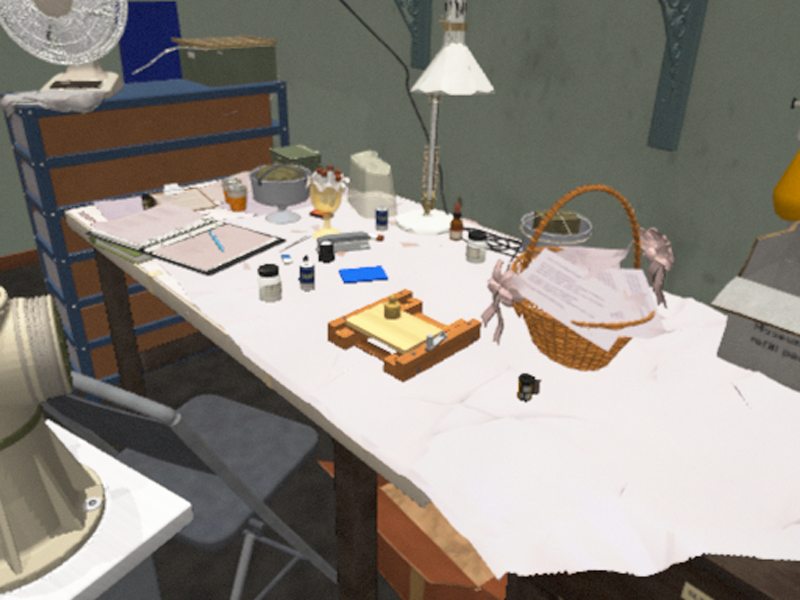

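The top view (enlarged 800x600) shows the rack at about (427,342), with the pale plywood board at (427,355), the brass weight on it at (412,340) and the steel catch at (477,360). Two things could be the board: the blue slab at (306,244) and the pale wooden one on the rack at (427,355). The wooden one fits because it has the plywood colour, carries the brass weight and sits on the rails. I'll measure and confirm it in a crop.

```bash
cat > h.py <<'E'
import numpy as np, cv2
from workcell import get_state, eyes, env
from scipy.spatial.transform import Rotation as R
def cam(n):
    i=eyes.camera_info(n); f=192/np.tan(np.radians(i['fovy'])/2)
    o=i['orientation']; return i['xyz'],R.from_quat([o[1],o[2],o[3],o[0]]).as_matrix(),f,i['cx'],i['cy']
def ray(c,px,z):
    p,M,f,cx,cy=c; px=np.atleast_2d(px).astype(float)
    d=np.c_[(px[:,0]-cx)/f,(px[:,1]-cy)/f,np.ones(len(px))]@M.T
    return p+d*((z-p[2])/d[:,2])[:,None]
def proj(c,P):
    p,M,f,cx,cy=c; q=(np.atleast_2d(P)-p)@M
    return q[:,:2]/q[:,2:]*f+[cx,cy]
E
python3 - <<'E'
from h import *
im=cv2.imread('pics/top0.png');hsv=cv2.cvtColor(im,cv2.COLOR_BGR2HSV);c=cam('top')
def q(x,y):return hsv[int(y*.64),int(x*.64)]
for n,p in dict(cheek=(375,350),cheekR=(483,320),board=(430,365),weight=(412,342),catch=(477,360),table=(330,300)).items():print(n,q(*p))
roi=np.zeros(im.shape[:2],np.uint8);roi[165:270,220:325]=255
o=cv2.inRange(hsv,(3,90,60),(15,255,255))&roi
y=cv2.inRange(hsv,(17,60,100),(30,255,255))&roi
for n,m,z in(("rack",o,.042),("board",y,.048)):
    k=max(cv2.findContours(cv2.morphologyEx(m,cv2.MORPH_CLOSE,np.ones((3,3))),0,1)[0],key=cv2.contourArea)
    w=ray(c,k[:,0],z)[:,:2].astype(np.float32)
    r=cv2.minAreaRect(w);print(n,cv2.contourArea(k),r);print(cv2.boxPoints(r))
cv2.imwrite('pics/crop1.png',cv2.resize(im[165:270,220:325],(600,600),interpolation=cv2.INTER_CUBIC))
a=cv2.imread('pics/scene0.png')[180:250,200:320];cv2.imwrite('pics/crop2.png',cv2.resize(a,(800,467),interpolation=cv2.INTER_CUBIC))
E
```

```text
cheek [ 12 132 139]
cheekR [ 12 132 135]
board [ 19  95 161]
weight [ 18 100  84]
catch [  6   8 150]
table [146  13 139]
rack 4405.5 ((0.6505140066146851, -0.16732129454612732), (0.1942800134420395, 0.2089632749557495), 78.3627700805664)
[[ 0.5285855  -0.24138907]
 [ 0.7332534  -0.28353998]
 [ 0.7724425  -0.09325352]
 [ 0.5677746  -0.05110261]]
board 1875.0 ((0.6237208843231201, -0.16165345907211304), (0.1513778120279312, 0.10011416673660278), 78.20719146728516)
[[ 0.5592516  -0.22551447]
 [ 0.6572526  -0.24597514]
 [ 0.68819016 -0.09779245]
 [ 0.59018916 -0.07733178]]
```

View pics/crop1.png

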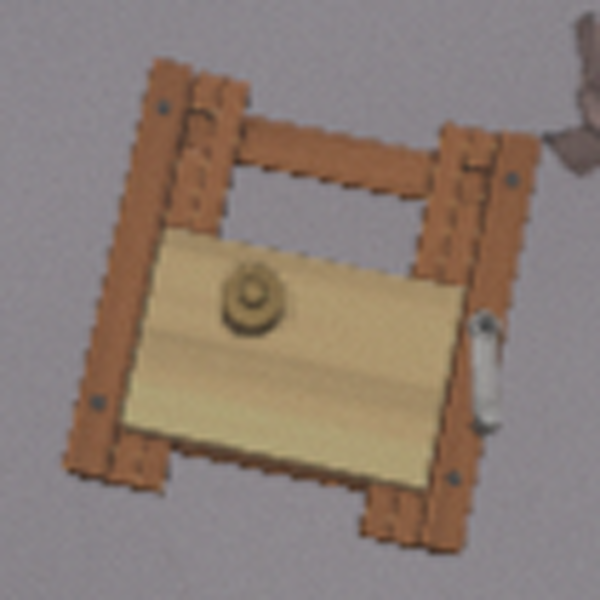

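The crop confirms it: the plywood board lies on the rails with the brass weight on its far half. The catch pivot is at crop (485,325) and its peg at (485,425), swung slightly outward. The measured sizes, 151x100 mm for the board and about 195x209 mm for the rack, match the description. The board has about 62 mm to go. Now I'll move over in front of the rack.

```bash
python3 -m inch '[0,0,0,-0.1, 0,0,0,-0.087, -2.4,-3.2,0,0, -2.4,-3.2,0,0, -2.4,-3.2,0,0]' -1 20; python3 -m inch '[-2.4,-3.2,0,0, -2.4,-3.2,0,0, -2.4,-3.2,0,0, -2.4,-3.2,0,0, -2.4,-3.2,0,0]'; python3 -m inch '[-2.4,-3.2,0,0, -2.4,-3.2,0,0, -2.4,-3.2,0,0, -2.4,-3.2,0,0, -2.4,-3.2,0,0]'
```

```text
clock: 0.52
tcp_pos: [0.2699, 0.4219, 0.2414]
orientation: [-0.0, 0.101, 0.995, -0.001]
wrist_force: [1.6, -0.8, -0.7]
finger_gap: 0.0255
grip_force: 0.0
clock: 0.93
tcp_pos: [0.3553, 0.2403, 0.2421]
orientation: [-0.0, 0.101, 0.995, -0.0]
wrist_force: [1.0, 0.1, -0.4]
finger_gap: -0.0
grip_force: 0.0
clock: 1.35
tcp_pos: [0.4406, 0.0592, 0.2422]
orientation: [-0.0, 0.102, 0.995, 0.0]
wrist_force: [1.4, 0.4, -0.6]
finger_gap: -0.0002
grip_force: 0.0
```

```bash
cat > w.py <<'E'
from h import *
th=-np.radians(11.7);O=np.array([.6554,-.1683]);U=np.array([np.cos(th),np.sin(th)]);V=np.array([-U[1],U[0]])
def torack(p):d=np.atleast_2d(p)[:,:2]-O;return np.c_[d@U,d@V]*1000
def toworld(r,z):r=np.atleast_2d(r)/1000;return np.c_[O+r[:,:1]*U+r[:,1:]*V,np.full(len(r),z)]
def tcp():
    s=get_state();q=s['orientation'];M=R.from_quat([q[1],q[2],q[3],q[0]]).as_matrix()
    print('t',round(s['clock'],2),'tcp rack mm',torack(s['tcp_pos']).round(1),'z',round(s['tcp_pos'][2]*1000,1),'toolx in rack deg',np.degrees(np.arctan2(M[:2,0]@V,M[:2,0]@U)).round(1),'tilt',M[:,2].round(3),'F',np.round(s['wrist_force'],1),'j6',s['joint_pos'][5].round(2))
    return s,M
def goto(r,z):
    s,M=tcp();print('shift tool cm',((toworld(r,z)[0]-s['tcp_pos'])@M*100).round(2))
E
python3 -c "
from w import *
goto([-125,0],.033)
im=cv2.imread('pics/top0.png');c=cam('top')
g=cv2.cvtColor(im,cv2.COLOR_BGR2HSV);m=cv2.inRange(g,(0,0,110),(180,45,255))[220:242,299:309]
print(m//255)
for cr in((485,325),(485,423)):
  p=np.array(cr)/600*105+[220,165];print(torack(ray(c,p-.5,.071)),torack(ray(c,p-.5,.049)))
"
```

```text
t 1.35 tcp rack mm [[-256.5  179.2]] z 242.2 toolx in rack deg -180.0 tilt [-0.  0. -1.] F [ 1.4  0.4 -0.6] j6 0.16
shift tool cm [-13.15 -17.93  20.91]
[[0 0 0 0 1 0 0 0 0 0]
 [0 0 0 1 1 0 0 0 0 0]
 [0 0 0 1 1 0 0 0 0 0]
 [0 0 0 1 1 1 1 0 0 0]
 [0 0 0 0 1 1 1 1 0 1]
 [0 0 0 0 1 1 1 1 0 1]
 [0 0 0 0 1 1 1 1 1 1]
 [0 0 0 0 1 1 1 1 1 1]
 [0 0 0 0 1 1 1 1 1 1]
 [0 0 0 0 1 1 1 1 1 1]
 [0 0 0 0 1 1 1 1 1 1]
 [0 0 0 0 1 1 1 1 1 1]
 [0 0 0 0 1 1 1 1 1 1]
 [0 0 0 0 1 1 1 1 1 1]
 [0 0 0 0 1 1 1 1 1 1]
 [0 0 0 0 1 1 1 1 1 1]
 [0 0 0 0 1 1 1 1 1 1]
 [0 0 0 0 1 1 1 1 1 1]
 [0 0 0 0 0 1 1 1 1 1]
 [0 0 0 0 0 0 0 0 1 1]
 [0 0 0 0 0 0 0 0 1 1]
 [0 0 0 0 0 0 1 1 1 1]]
[[ -0.80574323 -86.78239394]] [[  2.73345002 -88.20679019]]
[[-46.7963753  -95.69779816]] [[-44.05008587 -97.27590089]]
```

The pivot measures (0 to 3, -88) mm, as given, and the peg is near (-45,-96), so the catch is at about -0.18. Now I'll approach and descend.

```bash
python3 -m inch '[-2.6,-3,0,0, -2.6,-3,0,0, -2.6,-3,0,0, -2.6,-3,0,0, -2.75,-3,0,0]'>/dev/null; python3 -m inch '[0,-2.9,2.5,0, 0,0,3.5,0, 0,0,3.5,0, 0,0,3.5,0, 0,0,3,0]'; python3 -m inch '[0,0,2,0, 0,0,1,0, 0,0,1,0, 0,0,0.5,0, 0,0,0,0]'; python3 -c "
from w import *
goto([-125,0],.033)"
```

```text
clock: 2.18
tcp_pos: [0.5318, -0.1408, 0.0796]
orientation: [-0.001, 0.102, 0.995, 0.0]
wrist_force: [0.9, 0.3, -0.1]
finger_gap: 0.0001
grip_force: 0.0
clock: 2.6
tcp_pos: [0.533, -0.1407, 0.037]
orientation: [-0.0, 0.102, 0.995, 0.0]
wrist_force: [0.4, 1.0, 0.3]
finger_gap: 0.0001
grip_force: 0.0
t 2.6 tcp rack mm [[-125.5    2.2]] z 37.0 toolx in rack deg -180.0 tilt [-0.  0. -1.] F [0.4 1.  0.3] j6 -0.2
shift tool cm [-0.05 -0.22  0.4 ]
```

```bash
python3 -m inch '[-0.6,-0.2,0.4,0, -0.8,0,0,0, -0.6,0,0,0, -0.4,0,0,0, -0.2,0,0,0]'|grep -E 'pos|force'; python3 -m inch '[-0.2,0,0,0, -0.2,0,0,0, -0.2,0,0,0, -0.2,0,0,0, -0.2,0,0,0]'|grep -E 'pos|force';python3 -m inch '[-0.2,0,0,0, -0.2,0,0,0, -0.2,0,0,0, -0.2,0,0,0, -0.2,0,0,0]'|grep -E 'pos|force';  python3 -c "
from w import *
goto([-31,0],.033)
im=eyes.read_camera('wrist');cv2.imwrite('pics/w1.png',im[:,:,::-1])"
```

```text
tcp_pos: [0.5597, -0.1485, 0.034]
wrist_force: [-0.4, -0.7, -0.0]
grip_force: 0.0
tcp_pos: [0.5655, -0.1494, 0.0331]
wrist_force: [-7.8, 2.3, 7.2]
grip_force: 4.1
tcp_pos: [0.5752, -0.1512, 0.0331]
wrist_force: [-5.7, 0.9, 5.6]
grip_force: 3.4
t 3.85 tcp rack mm [[-82.    0.5]] z 33.1 toolx in rack deg -180.0 tilt [-0.005  0.001 -1.   ] F [-5.7  0.9  5.6] j6 -0.19
shift tool cm [-5.1  -0.05 -0.02]
```

View pics/w1.png

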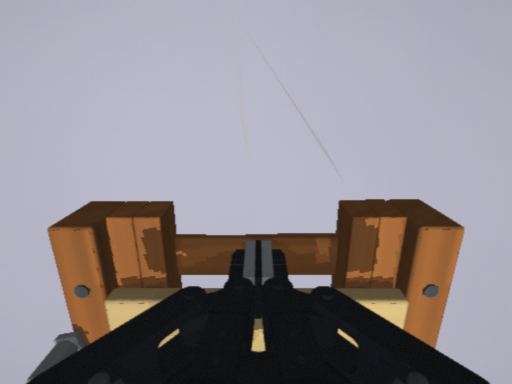

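The wrist view, looking back at the near side, shows the board's near edge square between the cheeks (row ~292, columns 108-405), with the shut fingers against its middle and the catch peg at (60,350). Pushing on.

```bash
for i in 1; do python3 -m inch '[-0.25,0,-0.05,0, -0.25,0,-0.05,0, -0.25,0,0,0, -0.25,0,0,0, -0.25,0,0,0]'|grep -E 'pos|wrist'; python3 -m inch '[-0.25,0,0,0, -0.25,0,0,0, -0.25,0,0,0, -0.25,0,0,0, -0.25,0,0,0]'|grep -E 'pos|wrist'; python3 -m inch '[-0.25,0,0,0, -0.25,0,0,0, -0.25,0,0,0, -0.2,0,0,0, -0.2,0,0,0]'|grep -E 'pos|wrist'; done;  python3 -c "
from w import *
goto([-31,0],.033)"
```

```text
tcp_pos: [0.59, -0.1546, 0.034]
wrist_force: [-2.0, 0.4, -1.4]
tcp_pos: [0.6024, -0.1571, 0.0342]
wrist_force: [-1.9, 0.4, -0.6]
tcp_pos: [0.6136, -0.1595, 0.0343]
wrist_force: [-2.2, 0.4, -1.4]
t 5.15 tcp rack mm [[-42.8   0.2]] z 34.3 toolx in rack deg -180.0 tilt [ 0.  0. -1.] F [-2.2  0.4 -1.4] j6 -0.18
shift tool cm [-1.18 -0.02  0.13]
```

```bash
python3 -m inch '[-0.15,0,0,0, -0.15,0,0,0, -0.15,0,0,0, -0.1,0,0,0, -0.1,0,0,0]'|grep -E 'pos|wrist'; python3 -m inch '[-0.1,0,0,0, -0.1,0,0,0, -0.1,0,0,0, 0,0,0,0, 0,0,0,0]'|grep -E 'pos|wrist';  python3 -c "
from w import *
goto([-31,0],.033)
im=eyes.read_camera('wrist');cv2.imwrite('pics/w2.png',im[:,:,::-1])
im=eyes.read_camera('scene')[:,:,::-1][180:250,200:320];cv2.imwrite('pics/s2.png',cv2.resize(im,(800,467),interpolation=cv2.INTER_CUBIC))"
```

```text
tcp_pos: [0.6198, -0.1607, 0.0343]
wrist_force: [-1.6, 0.4, -0.6]
tcp_pos: [0.6232, -0.1615, 0.0345]
wrist_force: [-1.8, 0.2, -0.6]
t 5.98 tcp rack mm [[-32.9   0.1]] z 34.5 toolx in rack deg -180.0 tilt [ 0.001 -0.    -1.   ] F [-1.8  0.2 -0.6] j6 -0.17
shift tool cm [-0.19 -0.01  0.15]
```

View pics/s2.png

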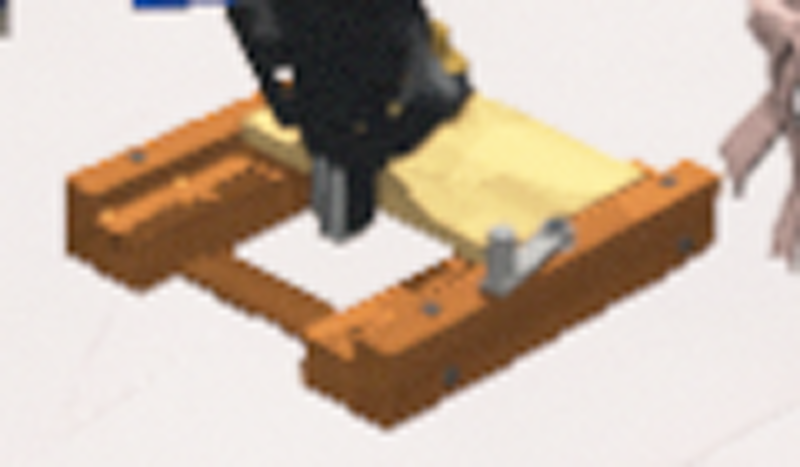

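The scene crop shows the board's right front corner at about (480,250) and its top apparently still slightly above the cheek, so it may not have dropped yet. I'll edge on carefully, checking the forces.

```bash
cat > near.py <<'E'
from w import *
import sys
def near(f,save=None):
    c=cam('wrist');im=eyes.read_camera('wrist')[:,:,::-1].copy()
    if save:cv2.imwrite(save,im)
    m=cv2.inRange(cv2.cvtColor(im,cv2.COLOR_BGR2HSV),(19,60,90),(32,255,255))
    for z in(.030,.036,.042,.048):
        o=[]
        for col in (130,150,360,380):
            r=np.where(m[:,col])[0]
            if len(r):o.append(torack(ray(c,[col,r.min()],z))[0].round(1).tolist())
        print(z,o)
if __name__=='__main__':tcp();near(0,sys.argv[1] if len(sys.argv)>1 else None)
E
python3 near.py; python3 -m inch '[-0.1,0,0,0, -0.1,0,0,0, 0,0,0,0, 0,0,0,0, 0,0,0,0]'|grep -E 'pos|wrist';python3 near.py
```

```text
t 6.08 tcp rack mm [[-32.9   0.1]] z 34.6 toolx in rack deg -180.0 tilt [ 0.001 -0.    -1.   ] F [ 0.2  0.1 -1.2] j6 -0.17
0.03 [[-18.9, -71.4], [-18.9, -60.2], [-17.6, 57.4], [-17.6, 68.7]]
0.036 [[-23.2, -68.3], [-23.2, -57.6], [-22.0, 54.9], [-22.0, 65.7]]
0.042 [[-27.6, -65.1], [-27.6, -54.9], [-26.4, 52.4], [-26.4, 62.7]]
0.048 [[-31.9, -62.0], [-31.9, -52.3], [-30.8, 49.9], [-30.8, 59.6]]
tcp_pos: [0.6248, -0.1617, 0.0343]
wrist_force: [-1.6, 1.7, 0.1]
t 6.55 tcp rack mm [[-31.3   0.2]] z 34.3 toolx in rack deg -180.0 tilt [ 0.  0. -1.] F [-1.6  1.7  0.1] j6 -0.17
0.03 [[-18.2, -71.0], [-18.2, -59.9], [-20.2, 57.0], [-20.2, 68.1]]
0.036 [[-22.5, -67.9], [-22.5, -57.3], [-24.4, 54.5], [-24.4, 65.1]]
0.042 [[-26.8, -64.8], [-26.8, -54.6], [-28.6, 52.0], [-28.6, 62.1]]
0.048 [[-31.1, -61.7], [-31.1, -52.0], [-32.8, 49.5], [-32.8, 59.1]]
```

```bash
python3 - <<'E'
from near import *
near(0,'pics/w3.png')
c=cam('wrist')
for n in('pics/w1.png','pics/w2.png','pics/w3.png'):
    m=cv2.inRange(cv2.cvtColor(cv2.imread(n),cv2.COLOR_BGR2HSV),(19,60,90),(32,255,255))
    rows=[r for r in range(384) if m[r].any()]
    print(n,[(r,np.where(m[r])[0].min(),np.where(m[r])[0].max()) for r in rows[:24:2]])
# predicted near face corners
for z0 in(.030,.036):
    for x in(-20,-24):print(z0,x,proj(c,np.r_[toworld([[x,-75.5],[x,75.5]],z0),toworld([[x,-75.5],[x,75.5]],z0+.012)]).round(0).tolist())
E
```

```text
0.03 [[-18.2, -71.0], [-18.2, -59.9], [-20.2, 57.0], [-20.2, 68.1]]
0.036 [[-22.5, -67.9], [-22.5, -57.3], [-24.4, 54.5], [-24.4, 65.1]]
0.042 [[-26.8, -64.8], [-26.8, -54.6], [-28.6, 52.0], [-28.6, 62.1]]
0.048 [[-31.1, -61.7], [-31.1, -52.0], [-32.8, 49.5], [-32.8, 59.1]]
pics/w1.png [(290, np.int64(126), np.int64(398)), (292, np.int64(113), np.int64(399)), (294, np.int64(112), np.int64(400)), (296, np.int64(110), np.int64(402)), (298, np.int64(107), np.int64(404)), (300, np.int64(106), np.int64(406)), (302, np.int64(105), np.int64(407)), (304, np.int64(105), np.int64(407)), (306, np.int64(106), np.int64(407)), (308, np.int64(106), np.int64(406)), (310, np.int64(107), np.int64(406)), (312, np.int64(107), np.int64(405))]
pics/w2.png [(283, np.int64(122), np.int64(174)), (285, np.int64(119), np.int64(395)), (287, np.int64(118), np.int64(398)), (289, np.int64(116), np.int64(399)), (291, np.int64(114), np.int64(401)), (293, np.int64(113), np.int64(403)), (295, np.int64(111), np.int64(403)), (297, np.int64(111), np.int64(405)), (299, np.int64(111), np.int64(405)), (301, np.int64(111), np.int64(405)), (303, np.int64(112), np.int64(405)), (305, np.int64(112), np.int64(405))]
pics/w3.png [(279, np.int64(332), np.int64(392)), (281, np.int64(162), np.int64(395)), (283, np.int64(121), np.int64(396)), (285, np.int64(119), np.int64(397)), (287, np.int64(118), np.int64(398)), (289, np.int64(116), np.int64(400)), (291, np.int64(114), np.int64(401)), (293, np.int64(113), np.int64(401)), (295, np.int64(112), np.int64(401)), (297, np.int64(112), np.int64(401)), (299, np.int64(113), np.int64(400)), (301, np.int64(113), np.int64(400))]
0.03 -20 [[121.0, 279.0], [393.0, 279.0], [111.0, 293.0], [404.0, 293.0]]
0.03 -24 [[120.0, 273.0], [394.0, 273.0], [110.0, 287.0], [405.0, 287.0]]
0.036 -20 [[116.0, 286.0], [398.0, 286.0], [105.0, 301.0], [409.0, 301.0]]
0.036 -24 [[115.0, 280.0], [399.0, 280.0], [104.0, 294.0], [411.0, 294.0]]
```

View pics/w3.png

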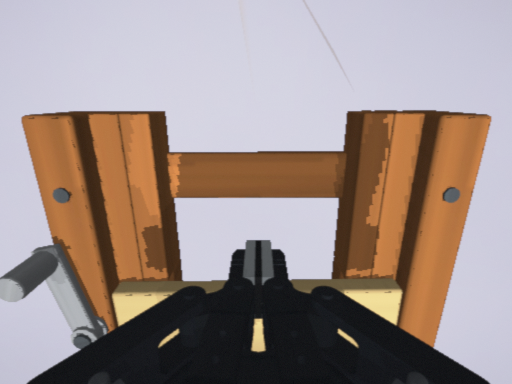

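In the wrist view the board's top near edge now spans columns 112-401, against a predicted 293 px if dropped and 305 px if riding. So it looks dropped, possibly slightly skewed. I'll back off and check it from the other cameras.

```bash
python3 -m inch '[0.5,0,0,0, 1.5,0,0,0, 2,0,-1,0, 2,0,-3,0, 2,0,-3,0]'|grep -E 'pos|wrist'; python3 -m inch '[3,0,-2.5,0, 3,0,-2.5,0, 3,0,-2.5,0, 0,0,0,0, 0,0,0,0]'|grep -E 'pos|wrist';python3 - <<'E'
from w import *
tcp()
t=eyes.read_camera('top')[:,:,::-1].copy();s=eyes.read_camera('scene')[:,:,::-1].copy();ct=cam('top');cs=cam('scene')
cv2.imwrite('pics/t4.png',t);cv2.imwrite('pics/s4.png',s)
h=cv2.cvtColor(t,cv2.COLOR_BGR2HSV);m=cv2.inRange(h,(17,60,100),(30,255,255));m[:165]=0;m[270:]=0;m[:,:220]=0;m[:,325:]=0
k=max(cv2.findContours(cv2.morphologyEx(m,cv2.MORPH_CLOSE,np.ones((3,3))),0,1)[0],key=cv2.contourArea)
for z in(.042,.048):
    r=cv2.minAreaRect(ray(ct,k[:,0],z)[:,:2].astype(np.float32));print(z,r,torack(r[0]))
    P=toworld([[-20,-75.5],[80,-75.5],[80,75.5],[-20,75.5]],z);print('scene pred',proj(cs,P).round(1).tolist())
x,y,w,hh=200,180,120,80
cv2.imwrite('pics/s4c.png',cv2.resize(s[y:y+hh,x:x+w],(800,533),interpolation=cv2.INTER_CUBIC))
E
```

```text
tcp_pos: [0.5445, -0.145, 0.1036]
wrist_force: [0.2, -0.4, 0.9]
tcp_pos: [0.4586, -0.1277, 0.1817]
wrist_force: [0.3, 0.6, -0.3]
t 7.48 tcp rack mm [[-2.009e+02 -2.000e-01]] z 181.7 toolx in rack deg 180.0 tilt [ 0.005 -0.002 -1.   ] F [ 0.3  0.6 -0.3] j6 -0.24
0.042 ((0.684066653251648, -0.17397555708885193), (0.15252865850925446, 0.1002873033285141), 79.03577423095703) [[29.22197164  0.25559812]]
scene pred [[273.7, 216.8], [296.8, 204.6], [259.3, 187.9], [236.0, 198.2]]
0.048 ((0.6830031871795654, -0.1737760603427887), (0.15182742476463318, 0.09982621669769287), 79.03577423095703) [[28.140146    0.23529247]]
scene pred [[273.8, 214.9], [296.9, 202.8], [259.3, 186.1], [236.0, 196.4]]
```

View pics/s4c.png

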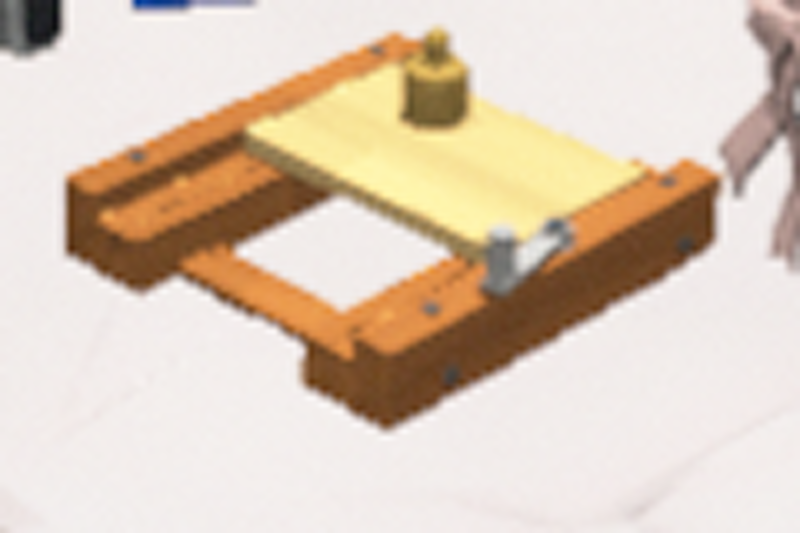

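The board is at rack x = 29 mm. Its visible corners at (237,199), (272,218) and (296,205) px match the dropped height, and the weight is standing at about (435,95) in the crop. Now the catch: I'll turn the tool 45° and come down outside the peg.

```bash
python3 -m inch '[-2.5,-2.25,0,0, -2.5,-2.25,0,0, -2.5,-2.25,0,0, -2.5,-2.25,0,0, -2.5,-2.25,0,0]'|grep -E 'pos|wrist'; python3 -m inch '[0,0,0,-0.11, 0,0,0,-0.11, 0,0,0,-0.11, 0,0,0,-0.11, 0,0,0,-0.11]'|grep -E 'pos|wrist';python3 -m inch '[0,0,1,-0.11, 0,0,1,-0.12, 0,0,0,0, 0,0,0,0, 0,0,0,0]'|grep -E 'pos|wrist';python3 - <<'E'
from w import *
goto([-73,-110],.064)
c=cam('wrist');im=eyes.read_camera('wrist')[:,:,::-1].copy();cv2.imwrite('pics/w5.png',im)
print('peg pred',proj(c,toworld([[-45.3,-96.2]],.071)),'pivot',proj(c,toworld([[0,-88]],.049)))
E
```

```text
tcp_pos: [0.5592, -0.2642, 0.1769]
wrist_force: [-0.0, 0.0, -0.5]
tcp_pos: [0.5583, -0.2631, 0.1766]
wrist_force: [0.4, 0.4, 0.2]
tcp_pos: [0.5581, -0.2629, 0.1584]
wrist_force: [-0.1, 0.1, 0.0]
t 8.83 tcp rack mm [[ -76.1 -112.3]] z 158.4 toolx in rack deg -135.4 tilt [-0.001  0.001 -1.   ] F [-0.1  0.1  0. ] j6 -1.14
shift tool cm [-0.39 -0.06  9.44]
peg pred [[244.92076938 242.59864731]] pivot [[219.56788171 266.88606648]]
```

View pics/w5.png

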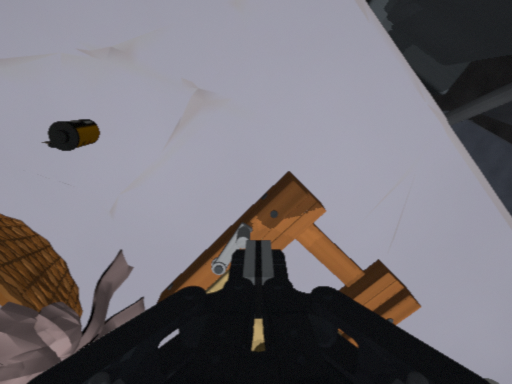

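The wrist view shows the peg end near (245,235) and the pivot at (219,267), both as predicted, so the pusher is clear and outside. Descending there.

```bash
python3 -m inch '[0,0,2.5,0, 0,0,2.5,0, 0,0,2,0, 0,0,1.4,0, 0,0,1,0]'|grep -E 'pos|wrist'; python3 -m inch '[-0.4,0,0,0, -0.3,0,0,0, -0.2,0,0,0, 0,0,0,0, 0,0,0,0]'|grep -E 'pos|wrist'; python3 -c "
from w import *
goto([-73,-110],.064)"
```

```text
tcp_pos: [0.5575, -0.2626, 0.064]
wrist_force: [-0.0, 0.3, 0.8]
tcp_pos: [0.5663, -0.2582, 0.0665]
wrist_force: [0.2, 0.0, -0.1]
t 9.72 tcp rack mm [[ -69.  -106.1]] z 66.5 toolx in rack deg -135.3 tilt [ 0.002 -0.001 -1.   ] F [ 0.2  0.  -0.1] j6 -1.13
shift tool cm [0.56 0.   0.25]
```

```bash
python3 -m inch '[-0.4,0,0.1,0, -0.4,0,0,0, -0.4,0,0,0, -0.4,0,0,0, -0.4,0,0,0]'|grep -E 'pos|wrist'; python3 -m inch '[-0.4,0,0,0, -0.4,0,0,0, -0.4,0,0,0, -0.4,0,0,0, -0.4,0,0,0]'|grep -E 'pos|wrist'; python3 -m inch '[-0.4,0,0,0, -0.4,0,0,0, -0.4,0,0,0, -0.4,0,0,0, -0.3,0,0,0]'|grep -E 'pos|wrist'; python3 - <<'E'
from w import *
goto([-14.5,-51.6],.065)
t=eyes.read_camera('top')[:,:,::-1];s=eyes.read_camera('scene')[:,:,::-1]
cv2.imwrite('pics/s6.png',np.hstack([cv2.resize(s[180:250,225:305],(400,350),interpolation=cv2.INTER_CUBIC),cv2.resize(t[180:250,240:320],(400,350),interpolation=cv2.INTER_CUBIC)]))
E
```

```text
tcp_pos: [0.5764, -0.2463, 0.0639]
wrist_force: [-25.1, 0.4, 16.2]
tcp_pos: [0.5842, -0.2285, 0.0613]
wrist_force: [-34.9, 16.8, 17.8]
tcp_pos: [0.6032, -0.2124, 0.0595]
wrist_force: [-18.9, 30.5, 6.9]
t 10.97 tcp rack mm [[-42.2 -53.8]] z 59.5 toolx in rack deg -135.0 tilt [-0.024  0.024 -0.999] F [-18.9  30.5   6.9] j6 -1.05
shift tool cm [-2.11 -1.79 -0.62]
```

View pics/s6.png

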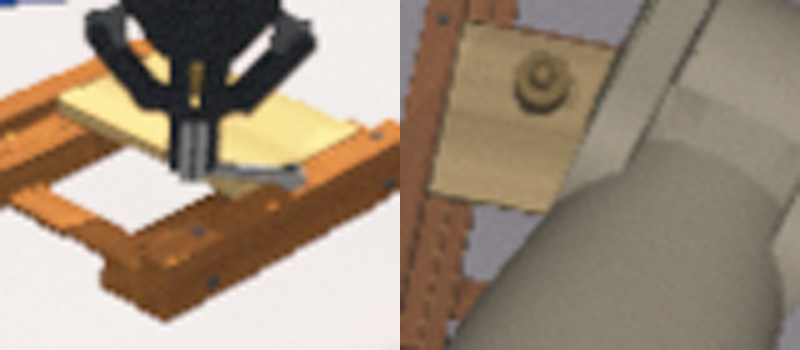

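The catch has turned to about 60°, but the peg has settled against a step on the finger and pushes the tool sideways with about 36 N, so the tool sits 18 mm off its command. I'll bring the command onto the arc to relieve that, then follow the arc.

```bash
python3 -m inch '[0,0.9,0,0, 0,0.8,-0.1,0, -0.2,0,-0.1,0, -0.2,-0.1,0,0, 0,0,0,0]'|grep -E 'pos|wrist'; python3 -c "
from w import *
goto([-19,-47],.065)"
```

```text
tcp_pos: [0.6093, -0.2087, 0.0662]
wrist_force: [-2.7, 6.7, 0.9]
t 11.48 tcp rack mm [[-37.  -48.9]] z 66.2 toolx in rack deg -135.2 tilt [-0.001  0.003 -1.   ] F [-2.7  6.7  0.9] j6 -1.03
shift tool cm [-1.41 -1.13  0.12]
```

```bash
python3 -m inch '[-0.25,-0.1,0,0, -0.25,-0.15,0,0, -0.2,-0.2,0,0, 0,0,0,0, 0,0,0,0]'|grep -E 'pos|wrist'; python3 -m inch '[-0.2,-0.15,0,0, -0.2,-0.15,0,0, -0.15,-0.15,0,0, 0,0,0,0, 0,0,0,0]'|grep -E 'pos|wrist'; python3 -c "
from w import *
goto([-19,-47],.065)
s=eyes.read_camera('scene')[:,:,::-1]
cv2.imwrite('pics/s7.png',cv2.resize(s[180:250,225:305],(560,490),interpolation=cv2.INTER_CUBIC))
"
```

```text
tcp_pos: [0.6185, -0.2107, 0.0665]
wrist_force: [-0.6, 0.8, -0.1]
tcp_pos: [0.6256, -0.2115, 0.0666]
wrist_force: [-0.3, -0.2, -0.2]
t 12.32 tcp rack mm [[-20.4 -48.4]] z 66.6 toolx in rack deg -135.3 tilt [ 0.001 -0.001 -1.   ] F [-0.3 -0.2 -0.2] j6 -1.02
shift tool cm [-0.2  -0.    0.16]
```

View pics/s7.png

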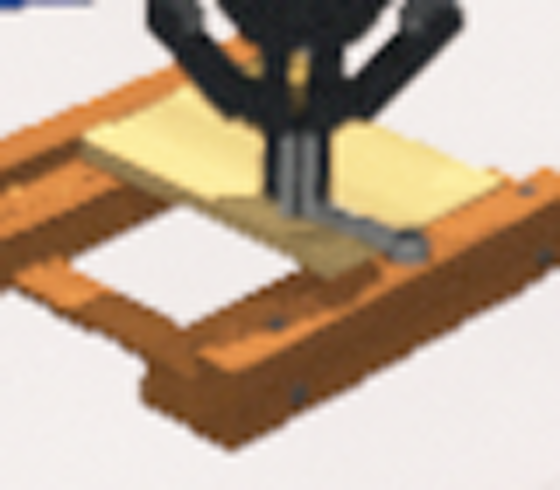

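The catch arm runs from the pivot at (405,245) to about (310,208). It is close to square but still a few degrees short of parallel to the board edge. I'll push on along rack +x until the stop gives resistance.

```bash
python3 -m inch '[-0.15,-0.15,0,0, -0.15,-0.15,0,0, 0,0,0,0, 0,0,0,0, 0,0,0,0]'|grep -E 'pos|wrist'; python3 -m inch '[-0.15,-0.15,0,0, -0.15,-0.15,0,0, 0,0,0,0, 0,0,0,0, 0,0,0,0]'|grep -E 'pos|wrist'; python3 -c "
from w import *
goto([-19,-47],.065)"
```

```text
tcp_pos: [0.6292, -0.2119, 0.0663]
wrist_force: [-0.6, 0.1, 0.4]
tcp_pos: [0.6309, -0.212, 0.066]
wrist_force: [-6.8, 1.7, 4.0]
t 13.2 tcp rack mm [[-15.1 -47.7]] z 66.0 toolx in rack deg -135.3 tilt [-0.005  0.001 -1.   ] F [-6.8  1.7  4. ] j6 -1.02
shift tool cm [0.22 0.32 0.1 ]
```

It meets 7 N at the end stop. I'll give it one more small press, then back off along -x and up, and check.

```bash
python3 -m inch '[-0.15,-0.15,0,0, -0.1,-0.1,0,0, 0,0,0,0, 0,0,0,0, 0,0,0,0]'|grep -E 'pos|wrist'; python3 -m inch '[0.5,0.4,0,0, 1,0.8,0,0, 1,1,0,0, 0,0,-3,0, 0,0,-3,0]'|grep -E 'pos|wrist'; python3 -m inch '[2.5,1,-2.5,0, 2.5,1,-2.5,0, 2.5,1,-2.5,0, 2.5,1,-2.5,0, 2.5,1,0,0]'|grep -E 'pos|wrist';python3 -m inch '[2.5,1,0,0, 2.5,1,0,0, 2.5,1,0,0, 2.5,1,0,0, 0,0,0,0]'|grep -E 'pos|wrist'; python3 - <<'E'
from w import *
t=eyes.read_camera('top')[:,:,::-1].copy();s=eyes.read_camera('scene')[:,:,::-1].copy();c=cam('top');tcp()
cv2.imwrite('pics/t8.png',t)
print('pred pivot, peg base, peg top',proj(c,np.r_[toworld([[0,-88],[0,-42]],.049),toworld([[0,-42]],.071)]).round(1).tolist())
a=cv2.imread('pics/top0.png')
h=cv2.cvtColor(t,cv2.COLOR_BGR2HSV);m=cv2.inRange(h,(17,60,100),(30,255,255));m[:165]=0;m[270:]=0;m[:,:220]=0;m[:,325:]=0
k=max(cv2.findContours(cv2.morphologyEx(m,cv2.MORPH_CLOSE,np.ones((5,5))),0,1)[0],key=cv2.contourArea)
r=cv2.minAreaRect(ray(c,k[:,0],.042)[:,:2].astype(np.float32));print(r[1:],torack(r[0]))
g=cv2.inRange(h,(0,0,105),(180,40,255))[205:245,275:312]
cv2.imwrite('pics/f8.png',np.hstack([cv2.resize(t[175:255,230:320],(450,400),interpolation=cv2.INTER_CUBIC),cv2.resize(s[180:250,225:304],(350,400),interpolation=cv2.INTER_CUBIC)]))
E
```

```text
tcp_pos: [0.6315, -0.212, 0.0658]
wrist_force: [-14.0, 3.5, 10.2]
tcp_pos: [0.601, -0.2074, 0.1243]
wrist_force: [1.5, -0.5, 0.4]
tcp_pos: [0.473, -0.2365, 0.2318]
wrist_force: [1.2, -0.9, 0.7]
tcp_pos: [0.3627, -0.2558, 0.2266]
wrist_force: [-0.3, 0.8, -0.8]
t 14.97 tcp rack mm [[-265.7 -144.9]] z 226.9 toolx in rack deg -135.4 tilt [ 0.002 -0.001 -1.   ] F [-0.4  0.3 -0.3] j6 -1.37
pred pivot, peg base, peg top [[304.1, 222.3], [287.8, 218.9], [288.3, 217.7]]
((0.15245218575000763, 0.10033563524484634), 79.15635681152344) [[29.34951286  0.36366685]]
```

View pics/f8.png

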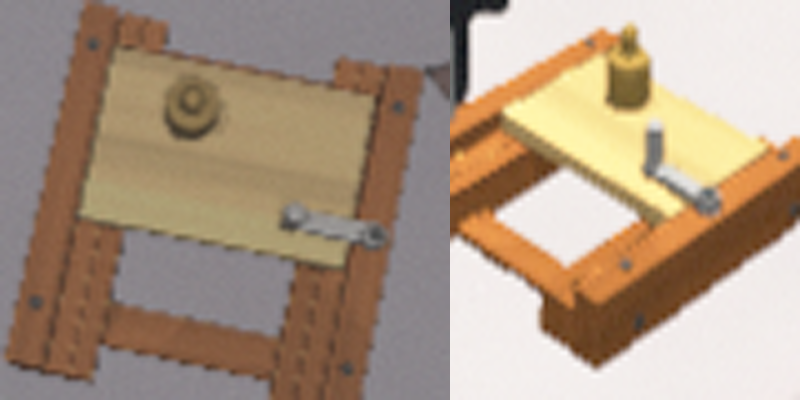

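The final check shows the catch lying square across the board: the peg is at (288.6,218) px against a predicted (288.3,217.7). The board is in its notches with the weight standing, and the robot is clear.

```bash
python3 -c "
from workcell import env
print(env.hand_in())"
```

```text
the job is handed in; nothing more can be done
None
```

I handed the job in at about 15 s: the board has dropped into its notches at rack x of about 29 mm, the catch is at its stop square across the board, and the weight is still standing. The side load on the fingers briefly reached about 39 N while I was turning the catch.

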